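# Shut the captive lid of a wooden toolbox

### The job

Shut the wooden toolbox that lies across the bench, with your fingertips alone: push its lid to the left, in under the left end plank, until its right end slips off the right end plank and drops onto the rails, then push it back to the right until its right batten is up against the right end plank, so that both ends are caught under the planks. Only push the lid, do not lift it off the box, leave the other things on the bench where they are, and finish clear of everything.

Things in the scene. Friction and masses are not known exactly. Their poses are not given: they have to be found in the camera images.
- toolbox: open-topped wooden box fixed on the bench, 330 mm long (362 over the carrying cleats), 164 wide, sides 106 high, 12 thick, 140 apart. Origin: centre of its underside, z up; +x lengthwise, to the robot's left, the way the lid must slide first. The lid runs lengthwise between the sides on ledges (rails) 70 mm above the bench. Tools lie on its floor
- near_plank_edge (a point): middle of the inner upper edge of the near end plank, the one to the robot's right (toolbox x = -119, z = 91 mm). An end plank 8 mm thick bridges the sides at each end of the box, 46 mm long in x, from 83 to 91 mm above the bench; the lid can pass under it when flat on the rails. Same axes as the toolbox
- far_plank_edge (a point): middle of the inner upper edge of the far end plank, to the robot's left, like the near one (toolbox x = +119, z = 91 mm); the opening between the two is 238 mm long
- lid: loose plywood lid 261 x 136 x 9 mm, about 0.3 kg, with two battens across its top, each 25 (x) x 120 (y) x 22 mm high. Origin: centre of the panel's underside; +x to its leading end, as the toolbox's x; z up. Battens span x = +75.5 to +100.5 (leading) and -117.5 to -92.5 mm (trailing), bare panel between. It slides with 1 to 4 N. Flat on the rails, batten tops are 101 mm above the bench
- lid_leading_end (a point): middle of the lower edge of the lid's leading (left) end (lid x = +130.5 mm). At the start it lies on the rails in the opening, short of the far plank. Pushed to +x until the leading batten meets the far plank, it is at toolbox x = +149.5 mm and 30 mm under that plank
- lid_trailing_end (a point): middle of the lower edge of the lid's trailing (right) end (lid x = -130.5 mm). At the start it overhangs the near plank, the panel sloping on that plank's edge. At the far limit of the slide it is 7 mm clear of the plank and falls about 20 mm onto the rails (70 mm above the bench). Shut, with the trailing batten against the near plank, it is 13 mm under that plank, at toolbox x = -132 mm
- month_stick_1: pine calendar stick, 104 x 13 x 23 mm, lying along the robot's side of the toolbox; loose, to be left alone. Origin: centre of its underside
- month_stick_2: pine calendar stick, 104 x 13 x 24 mm, lying beside the other stick; loose, to be left alone. Origin: centre of its underside
- eraser: eraser, blue sleeve, 42 x 20 x 13 mm, on the robot's side of the toolbox; loose, to be left alone. Origin: centre of its underside
- day_cube_2: pine calendar cube, about 53 mm, behind the toolbox to the right; loose, to be left alone. Origin: centre of its underside

How it is judged (in metres and radians):
On the way:
1. the lid has been slid in under the far plank and its trailing end has dropped onto the rails (z of each of lid_trailing_end, lid_leading_end in the frame of toolbox below 0.075 m and x of lid_leading_end in the frame of toolbox above 0.135 m and x of lid_trailing_end in the frame of toolbox above -0.1205 m), for 0.2 s.
At the end, for the whole second after the job is handed in: The lid lies flat and at rest on the rails inside the box (both ends within 4 mm of the rails), its trailing batten within 4 mm of the near end plank, so that both ends are under the planks (z of each of lid_trailing_end, lid_leading_end in the frame of toolbox below 0.074 m and x of lid_trailing_end in the frame of toolbox below -0.128 m and x of lid_leading_end in the frame of toolbox above 0.124 m and linear speed of lid below 0.01 m/s); the robot touches nothing.
It fails at once if the lid is lifted: its trailing end more than 115 mm or its leading end more than 90 mm above the bench (height (world z) of lid_trailing_end above 0.115 m or height (world z) of lid_leading_end above 0.09 m).
It fails at once if one of the loose things on the bench is moved by more than 30 mm (distance of any of month_stick_1, month_stick_2, eraser, day_cube_2 from where it was at the start of the episode above 0.03 m).
It also fails if it takes over 45 s, if anything falls off the work surface, if the arm or the gripper's body presses on something with over 40 N, if the wrist force passes 120 N, or if a joint passes its speed limit or range.

### The arm

A 6-joint arm with a two-finger parallel gripper is mounted at the origin on a cart in front of the work surface, level with it; the furniture and walls round the work are solid. World frame = base frame: x ahead of the robot, y to its left, z up, the work surface at z = 0. Lengths are in mm, angles in degrees, forces in N, time in s.
With the tool pointing down it reaches from about 250 to 725 mm from the base axis. Payload 9.7 kg.
Tool frame: the origin (TCP) lies at the very end of the fingers, on their centre line; the grasp point (between the pads) lies 19 mm behind it; z points along the fingers, y is the line along which they close (so a half turn about z gives the same grasp; the last joint's range is limited). The gripper opens to 85 mm and grips with 20 to 120 N. Pads are 22 mm wide; open, the fingers measure 114 mm over their backs; the gripper's body (76 mm by 85 mm) begins 54 mm behind the grasp point. The pads swing forward as they close: fully open they stand 13 mm farther back than shut.
Start: joints at [-63.598, 4.979, 10.078, 95.1, 0, 90], TCP at [244.563, -492.632, 231.284] pointing down, gripper open.
Joint ranges: [-179.16, 179.16], [-48.56, 103.87], [-65.8, 70.77], [-126.05, 130.52], [-82.76, 87.17], [-180, 180]. Speed limits (degrees/s): [127.2, 127.2, 147.25, 180, 180, 180].

### API

Orientations are given as a 3x3 rotation matrix whose columns are the frame's x, y, z axes.
In Python, from workcell import * gives the robot as it stands.
- The arm moves only by the tool servo_tool, never from a script. Its argument "commands" is a list of rows, each a list of 3 entries, a list of its own where there are three numbers: the closure, from 0 (fully open) to 1 (shut), then the shift along the world's x, y, z in cm, then the turn about the world's z in degrees. In form: [[claw, [tx, ty, tz], spin], ...]. A call has 1 to 5 rows; each row shifts and turns the commanded pose from where the row before left it; what a row does not reach is not made up. A row lasts 1/12 s, in which the tool goes at most 41.7 mm and 7.16 degrees, less where a joint would pass 70% of its speed; a pose out of reach is approached as far as the arm can. A call is refused whole if a number of a shift passes 4.17 or a number of a turn 7.16, either way. A call with a gripper value outside its range is refused whole. The fingers move at their own pace and stop on an object; "grip_force" is the grip in N (left out, the last holds). Time passes only in rows, so rows that do not move let the fingers close. It gives the time, the measured TCP pose, the force, the opening and the grip force at its end, in the units of the state.
- sense(): the state, without advancing time (a new reading comes with each control period).
- snapshot(name): name is "scene" or "top"; returns a dict with "pixels" (420x560x3 uint8, red, green, blue), "depth" (420x560 float32, mm along the optical axis (not along the pixel's ray), 0 where there is no reading), "fx", "fy", "cx", "cy" (pixels), "k1" (the pictures are not rectified: a ray, as slopes to the right and down, at radius r is drawn at 1 + k1 r^2 times it, then the intrinsics apply), "camera_from_world" (4x4, takes a point from world to camera coordinates). Camera axes: x right, y up, looking along -z (the intrinsics and any distortion apply to the point x, -y, -z); pixel columns grow to the right and rows downward; lengths in mm; the calibration is good to about 2 mm. A picture is of the moment at which its call begins.
- sign_off(): hands the job in; it is judged then, once.
The state is a dict: "clock": time; "qpos": joint angles; "qvel": joint speeds; "tau": joint torques, N m; "tcp_pos": TCP position; "eef_rot": TCP orientation; "contact_force": force on the tool from outside, world axes, zero at the start; "torque": the same for the moment, N m; "opening": finger opening in mm; "gripper_force": force on a finger pad.
Only numpy, scipy, OpenCV 4.12 (cv2) and the standard library are available. Lean on these libraries where they do the work, as an engineer would, in place of code of your own. Each camera call takes 0.05 s, during which the arm holds its last target. There are 200 camera calls.

## Working session

There is one attempt and no reset: what is moved stays moved. The work goes in short steps, Python scripts to look and compute and a tool call to move; the robot and the scene stay as the last step left them, time stands still between calls to the robot, and variables do not carry over. Pictures are saved under pics/ and viewed, at most 10 in all, crops included, and the job is handed in when it is done.

Besides the shell and the picture viewer there is one more tool, called after "Emit:" as a command line: name --argument value ..., lists and objects as JSON in quotes. servo_tool: Moves the arm, as the interface text tells. Its arguments: {"type":"object","properties":{"commands":{"type":"array"},"grip_force":{"type":"number"}},"required":["commands"]}

```bash
mkdir -p pics
cat > h.py <<'E'
from workcell import *
import numpy as np, cv2
def save(n,f):
    s=snapshot(n); cv2.imwrite('pics/'+f+'.png',s['pixels'][:,:,::-1]); np.savez('pics/'+f,**s); return s
def ray(s,u,v):
    K=np.array([[s['fx'],0,s['cx']],[0,s['fy'],s['cy']],[0,0,1.]])
    p=cv2.undistortPoints(np.array([[[u,v]]],float),K,np.array([float(s['k1']),0,0,0]))[0,0]
    M=np.linalg.inv(s['camera_from_world']); return M[:3,3],M[:3,:3]@np.array([p[0],-p[1],-1])
def atz(s,u,v,z):
    o,d=ray(s,u,v); return o+d*(z-o[2])/d[2]
def atd(s,u,v):
    o,d=ray(s,u,v); return o+d*float(s['depth'][int(round(v)),int(round(u))])
E
python3 - <<'E'
from h import *
save('top','t0');save('scene','s0')
a=sense();print(a['clock'],a['eef_rot'],a['opening'])
E
```

```text
0.1 [[ 8.95702402e-01  4.44653669e-01 -5.67147891e-04]
 [ 4.44654031e-01 -8.95701737e-01  1.09168306e-03]
 [-2.25744731e-05 -1.23000773e-03 -9.99999243e-01]] 85.48411932346265
```

View pics/t0.png

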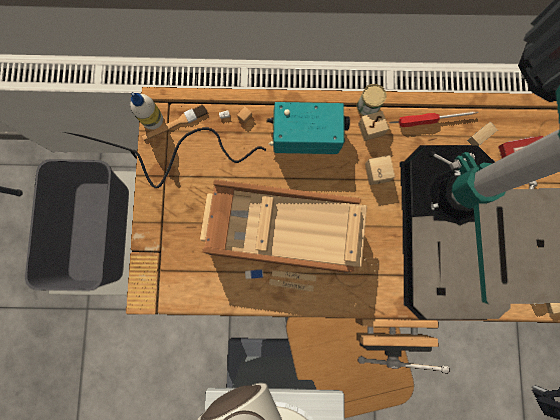

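View pics/s0.png

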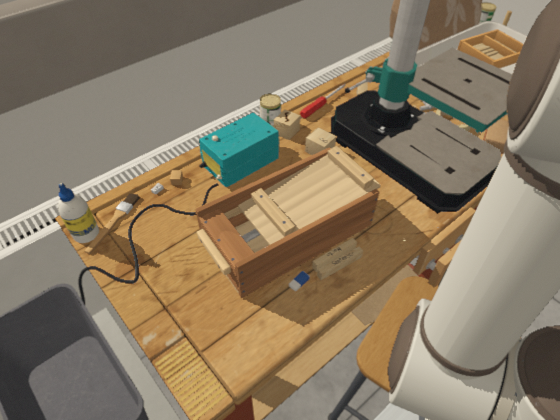

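The top view shows the box from about (205,220) to (365,235). The leading batten is near (265,223) and the trailing one near (355,235). I'll enlarge that part.

Run:
```python
import cv2
i=cv2.imread('pics/t0.png')[170:300,190:390]
cv2.imwrite('pics/c0.png',cv2.resize(i,None,fx=4,fy=4,interpolation=cv2.INTER_CUBIC))
```

```text
(no output)
```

View pics/c0.png

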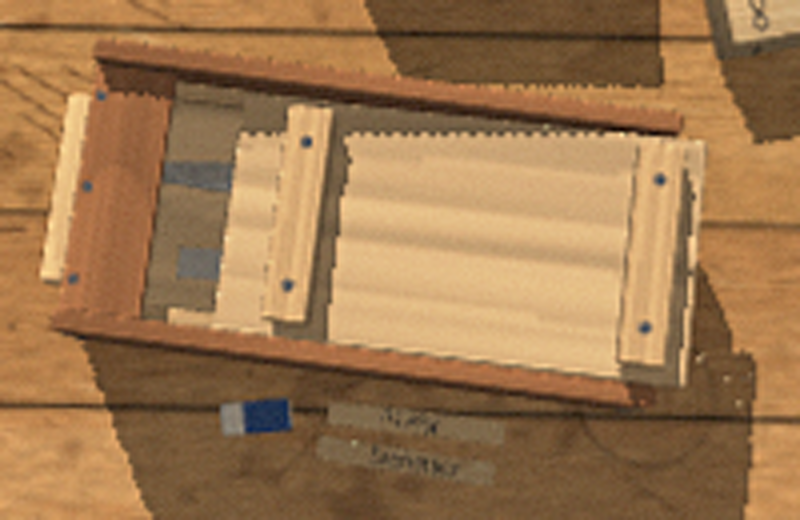

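The enlarged crop shows:
- **Far plank inner edge:** from (170,95) to (143,318).
- **Leading batten:** (290,105), (333,108), (305,322), (262,318).
- **Trailing batten:** (640,138), (685,140), (662,365), (620,360).
- **Box side corners:** (97,42), (680,113), (645,405), (53,330).

The near plank is hidden under the lid.

Run:
```python
from h import *
s=dict(np.load('pics/t0.npz'))
def P(n,u,v,z):
    p=atz(s,190+(u-1.5)/4,170+(v-1.5)/4,z); d=atd(s,190+u/4,170+v/4); print(n,p.round(),'depth',d.round()); return p[:2]
A=P('FL',97,42,106);B=P('FR',680,113,106);C=P('NR',645,405,106);D=P('NL',53,330,106)
print(np.linalg.norm(A-B),np.linalg.norm(C-D),np.linalg.norm(A-D),np.linalg.norm(B-C))
x=(A+D-B-C);x/=np.linalg.norm(x);o=(A+B+C+D)/4
y=np.array([-x[1],x[0]])
print('o',o,'yaw',np.degrees(np.arctan2(x[1],x[0])),x,y)
def T(n,u,v,z):
    p=P(n,u,v,z)-o; print('   box',p@x,p@y)
T('pl',170,95,91);T('pl',143,318,91)
for u,v in [(290,105),(333,108),(305,322),(262,318)]:T('lb',u,v,105)
for u,v in [(640,138),(685,140),(662,365),(620,360)]:T('tb',u,v,123)
T('lead',240,135,80);T('lead',213,308,80)
T('midpanel',480,240,92)
T('tbtop',652,250,123);T('lbtop',298,210,105)
for n,u,v in [('er',255,417),('st1',415,423),('st2',405,460)]:T(n,u,v,20)
```

```text
FL [620. 144. 106.] depth [619. 143. 107.]
FR [ 587. -180.  106.] depth [ 586. -182.  103.]
NR [ 426. -160.  106.] depth [ 425. -161.  105.]
NL [460. 161. 106.] depth [465. 178.   2.]
326.16205201745777 322.5936833631436 161.3198605246806 161.9406274333723
o [523.30786536  -8.76181647] yaw 84.00547450630387 [0.10443344 0.99453188] [-0.99453188  0.10443344]
pl [594. 104.  91.] depth [594. 103.  90.]
   box 119.36070287772658 -58.74156866365676
pl [468. 114.  91.] depth [467. 112. 107.]
   box 116.6896698033372 67.4193019645067
lb [587.  36. 105.] depth [586.  35. 105.]
   box 50.79728260582583 -58.78401482556019
lb [586.  12. 105.] depth [588.  11.  87.]
   box 26.911015601399416 -60.06951219307171
lb [467.  25. 105.] depth [467.  24. 101.]
   box 27.30397455152784 59.38515608573028
lb [469.  48. 105.] depth [469.  48.  82.]
   box 50.79041246644819 60.130904202410804
tb [ 569. -155.  123.] depth [ 572. -159.  104.]
   box -140.7508310855951 -60.84443186397147
tb [ 569. -179.  123.] depth [ 571. -184.  106.]
   box -165.04331250090314 -62.774869107572194
tb [ 447. -166.  123.] depth [
[... 185 characters left out ...]
th [573.  63.  82.]
   box 78.03370956171469 -42.81141795542372
lead [475.  77.  80.] depth [479.  81.  12.]
   box 79.9749563532968 56.476971185919524
midpanel [515. -71.  92.] depth [514. -72.  93.]
   box -63.14447238089213 1.3891850166688344
tbtop [ 508. -161.  123.] depth [ 507. -161.  125.]
   box -153.00759990425655 -0.893963568819153
lbtop [528.  30. 105.] depth [528.  29. 105.]
   box 38.908251999932055 -1.0608346401399085
er [416.  54.  20.] depth [415.  54.  14.]
   box 51.538417891188764 113.2435123592963
st1 [414. -40.  20.] depth [414. -41.  27.]
   box -42.46604975671914 105.02696719729016
st2 [393. -34.  20.] depth [392. -35.  25.]
   box -39.14072130136404 127.08003266137256
```

Run:
```python
from h import *
for f in ['t0','s0']:
    s=dict(np.load(f'pics/{f}.npz')); v,u=np.mgrid[0:420:2,0:560:2]
    K=np.array([[s['fx'],0,s['cx']],[0,s['fy'],s['cy']],[0,0,1.]])
    p=cv2.undistortPoints(np.stack([u.ravel(),v.ravel()],1).astype(float)[:,None],K,np.array([float(s['k1']),0,0,0]))[:,0]
    d=s['depth'][::2,::2].ravel(); c=np.stack([p[:,0]*d,-p[:,1]*d,-d],1); M=np.linalg.inv(s['camera_from_world'])
    w=(c@M[:3,:3].T+M[:3,3])[d>0]
    H=np.full((10,12),-999)
    for x,y,z in w:
        i,j=int((x-150)//60),int((y+560)//60)
        if 0<=i<10 and 0<=j<12:H[i,j]=max(H[i,j],z)
    print(f,'cols y from -560, rows x from 150, step 60');print(H)
```

```text
t0 cols y from -560, rows x from 150, step 60
[[-746 -999  331  -19  -54  -88   -4    0    1  262  269  229]
 [-751  309  339   -2   -3   -4 -293 -293 -296 -745 -747 -747]
 [   2   67   69   72    6    5    5    4    3    4    4    3]
 [ 191  191  191   75   71    6    6   26   26   25    6    6]
 [ 191  192  191   75   73    6  129  110  110  110  109    5]
 [ 193  191  191   77   73    5  132  105  106  110  110  110]
 [ 192  191  218   99   71    6  130  105   98  110  104   95]
 [ 191  190  456  505   61    5  108  110  109  111  109  108]
 [  57   59  466  523   61   52    5    5    7    4    5   10]
 [  56   60   61  544   58   50   90   90   91   91   28   11]]
s0 cols y from -560, rows x from 150, step 60
[[-999 -999 -999 -999 -999 -999 -999 -999 -300  599  620  604]
 [-999 -999 -999 -999  -10   -5 -301 -300 -299  573 -999 -999]
 [-999   63   66   69    2    1    0    0    0    1    2    0]
 [ 184  187  187   72   68    1    4   23   23   22    1    2]
 [ 186  187  187   71   66    3  124  106  106  106  106    2]
 [ 186  187  188   72   68    0  127  101   94  107  106  106]
 [ 186  187  215  103   67 -999  126  100   94  106  103   92]
 [ 185  211  369  366   57 -999  106  106  108  106  107  107]
 [-999   56  214  190   58   48    0    0 -999 -999 -999    2]
 [-999   57   58   57   54   47   85   86   88   86   26    8]]
```

Emit:
servo_tool --commands '[[1, [0.5, 4.0, 0], -6.5], [1, [0.5, 4.0, 0], -6.5], [1, [0.5, 4.0, 0], -6.5], [1, [0.5, 4.0, 0], -6.5], [1, [0.5, 4.0, 0], -6.5]]' --grip_force 40

```text
clock: 0.52
tcp_pos: [269.1, -291.4, 230.8]
eef_rot: [[0.994, -0.111, -0.0], [-0.111, -0.994, 0.001], [-0.0, -0.001, -1.0]]
contact_force: [1.0, 0.4, 0.5]
opening: 25.3
gripper_force: 0.0
```

Emit:
servo_tool --commands '[[1, [2.5, 2.7, 0], 0], [1, [2.5, 2.7, 0], 0], [1, [2.5, 2.7, 0], 0], [1, [2.5, 2.7, 0], 0], [1, [2.5, 2.7, 0], 0]]'

```text
clock: 0.93
tcp_pos: [395.3, -156.5, 231.3]
eef_rot: [[0.995, -0.105, 0.0], [-0.105, -0.995, -0.0], [0.0, 0.0, -1.0]]
contact_force: [0.5, -1.2, 1.2]
opening: -0.1
gripper_force: 0.0
```

Emit:
servo_tool --commands '[[1, [2.5, 2.7, 0], 0], [1, [2.5, 2.7, 0], 0], [1, [2.5, 2.7, 0], 0], [1, [2.5, 2.7, 0], 0], [1, [0, 0, 0], 0]]'

```text
clock: 1.35
tcp_pos: [497.2, -47.6, 229.7]
eef_rot: [[0.996, -0.094, -0.001], [-0.094, -0.996, 0.002], [-0.001, -0.002, -1.0]]
contact_force: [0.6, -0.8, -0.2]
opening: -0.2
gripper_force: 0.0
```

Emit:
servo_tool --commands '[[1, [1.3, 1.5, -2.5], 0], [1, [1.2, 1.6, -2.5], 0], [1, [0, 0, -3.0], 0], [1, [0, 0, -2.5], 0], [1, [0, 0, 0], 0]]'

```text
clock: 1.77
tcp_pos: [515.3, -37.1, 120.8]
eef_rot: [[0.997, -0.079, -0.007], [-0.078, -0.997, 0.014], [-0.008, -0.014, -1.0]]
contact_force: [0.2, -0.1, -0.4]
opening: 0.0
gripper_force: 0.0
```

Emit:
servo_tool --commands '[[1, [0, 0, -1.5], 0], [1, [0, 0, -1.0], 0], [1, [0, 0, -0.7], 0], [1, [0, 0, 0], 0], [1, [0, 0, 0], 0]]'

```text
clock: 2.18
tcp_pos: [518.0, -37.5, 94.9]
eef_rot: [[0.997, -0.079, 0.001], [-0.079, -0.997, 0.014], [0.0, -0.014, -1.0]]
contact_force: [0.3, 0.7, -0.4]
opening: -0.2
gripper_force: 0.0
```

Emit:
servo_tool --commands '[[1, [0.1, 1.0, 0], -1.0], [1, [0.1, 1.0, -0.1], -0.5], [1, [0.2, 0.8, -0.1], 0], [1, [0.1, 0.5, 0], 0], [1, [0, 0, 0], 0]]'

```text
clock: 2.6
tcp_pos: [521.3, -27.5, 92.4]
eef_rot: [[0.998, -0.069, 0.002], [-0.069, -0.997, 0.032], [0.0, -0.032, -0.999]]
contact_force: [0.6, -0.1, -0.3]
opening: -0.0
gripper_force: 0.0
```

Emit:
servo_tool --commands '[[1, [0.05, 0.5, 0], 0], [1, [0.05, 0.5, 0], 0], [1, [0.05, 0.5, 0], 0], [1, [0.05, 0.5, 0], 0], [1, [0.05, 0.5, 0], 0]]'

```text
clock: 3.02
tcp_pos: [522.8, -15.4, 92.3]
eef_rot: [[0.999, -0.051, 0.002], [-0.051, -0.998, 0.041], [-0.0, -0.041, -0.999]]
contact_force: [0.6, -0.5, 1.4]
opening: 0.4
gripper_force: 0.0
```

Emit:
servo_tool --commands '[[1, [0.05, 0.5, 0], 0], [1, [0.05, 0.5, 0], 0], [1, [0.05, 0.5, 0], 0], [1, [0.05, 0.5, 0], 0], [1, [0.05, 0.5, 0], 0]]'

```text
clock: 3.43
tcp_pos: [524.8, -3.0, 92.3]
eef_rot: [[0.999, -0.032, 0.001], [-0.032, -0.998, 0.051], [-0.0, -0.051, -0.999]]
contact_force: [-0.3, -0.4, 0.6]
opening: -0.0
gripper_force: 0.0
```

Run:
```python
from h import *
a=sense();print(a['qpos'],a['qvel'],a['tau'],a['clock'])
```

```text
[ -1.90479296   1.08458066  -9.38487825  79.54415059   2.89961475
 179.94205859] [ 2.47924963  0.61239001  0.56980332 -0.0288816   1.28240272  0.12798583] [-3.56069617e-01 -4.80768120e+01  4.67099082e+01  7.22518569e-03
  1.27303256e-01 -1.13613618e-05] 3.4333
```

Joint 6 is at its range limit, so I'll lift, turn 86° the other way, and come back down.

Emit:
servo_tool --commands '[[1, [0, 0, 1.5], 7.1], [1, [0, 0, 1.5], 7.1], [1, [0, 0, 0], 7.1], [1, [0, 0, 0], 7.1], [1, [0, 0, 0], 7.1]]'

```text
clock: 3.85
tcp_pos: [525.0, -3.2, 122.6]
eef_rot: [[0.829, 0.558, -0.028], [0.559, -0.828, 0.042], [0.0, -0.05, -0.999]]
contact_force: [0.2, 0.0, -0.5]
opening: -0.3
gripper_force: 0.0
```

Emit:
servo_tool --commands '[[1, [0, 0, 0], 7.1], [1, [0, 0, 0], 7.1], [1, [0, 0, 0], 7.1], [1, [0, 0, 0], 7.1], [1, [0, 0, 0], 7.1]]'

```text
clock: 4.27
tcp_pos: [524.8, -3.2, 122.3]
eef_rot: [[0.35, 0.935, -0.047], [0.937, -0.35, 0.018], [-0.0, -0.051, -0.999]]
contact_force: [0.1, -1.3, 0.4]
opening: -0.0
gripper_force: 0.0
```

Emit:
servo_tool --commands '[[1, [0, 0, 0], 7.1], [1, [0, 0, 0], 7.1], [1, [0, 0, 0], 0], [1, [0, 0, 0], 0], [1, [0, 0, 0], 0]]'

```text
clock: 4.68
tcp_pos: [524.7, -3.2, 122.3]
eef_rot: [[0.12, 0.991, -0.05], [0.993, -0.12, 0.006], [-0.0, -0.05, -0.999]]
contact_force: [0.5, 0.1, -0.3]
opening: -0.2
gripper_force: 0.0
```

Emit:
servo_tool --commands '[[1, [0, 0, -1.5], 0], [1, [0, 0, -1.0], 0], [1, [0, 0, -0.6], 0], [1, [0.05, 0.5, 0], 0], [1, [0.05, 0.5, 0], 0]]'

```text
clock: 5.1
tcp_pos: [525.5, 6.9, 91.1]
eef_rot: [[0.118, 0.992, -0.051], [0.993, -0.117, 0.006], [-0.0, -0.051, -0.999]]
contact_force: [0.4, 0.3, 0.5]
opening: 0.2
gripper_force: 0.0
```

Emit:
servo_tool --commands '[[1, [0.05, 0.5, 0], 0], [1, [0.05, 0.5, 0], 0], [1, [0.05, 0.5, 0], 0], [1, [0.05, 0.5, 0], 0], [1, [0.05, 0.5, 0], 0]]'

```text
clock: 5.52
tcp_pos: [528.4, 32.3, 91.6]
eef_rot: [[0.116, 0.992, -0.05], [0.993, -0.116, 0.006], [-0.0, -0.05, -0.999]]
contact_force: [0.1, -0.8, -0.4]
opening: -0.2
gripper_force: 0.5
```

Emit:
servo_tool --commands '[[1, [0.05, 0.5, 0], 0], [1, [0.05, 0.5, 0], 0], [1, [0.05, 0.5, -0.1], 0], [1, [0.05, 0.5, 0], 0], [1, [0.05, 0.5, 0], 0]]'

```text
clock: 5.93
tcp_pos: [530.8, 57.2, 90.3]
eef_rot: [[0.116, 0.992, -0.05], [0.993, -0.116, 0.006], [-0.0, -0.05, -0.999]]
contact_force: [0.2, -1.8, -0.7]
opening: -0.2
gripper_force: 0.5
```

Emit:
servo_tool --commands '[[1, [0.05, 0.4, 0], 0], [1, [0.03, 0.3, 0], 0], [1, [0.03, 0.3, 0], 0], [1, [0.03, 0.3, 0], 0], [1, [0.0, 0.0, 0], 0]]'

```text
clock: 6.35
tcp_pos: [532.2, 70.2, 90.3]
eef_rot: [[0.116, 0.992, -0.05], [0.993, -0.116, 0.006], [0.0, -0.05, -0.999]]
contact_force: [-0.1, -0.2, 0.5]
opening: 0.3
gripper_force: 0.0
```

Run:
```python
from h import *
s=save('top','t1')
cv2.imwrite('pics/c1.png',cv2.resize(s['pixels'][170:300,190:390,::-1],None,fx=4,fy=4,interpolation=cv2.INTER_CUBIC))
print(sense()['contact_force'])
```

```text
[ 0.22164754 -0.03550702  0.47912347]
```

View pics/c1.png

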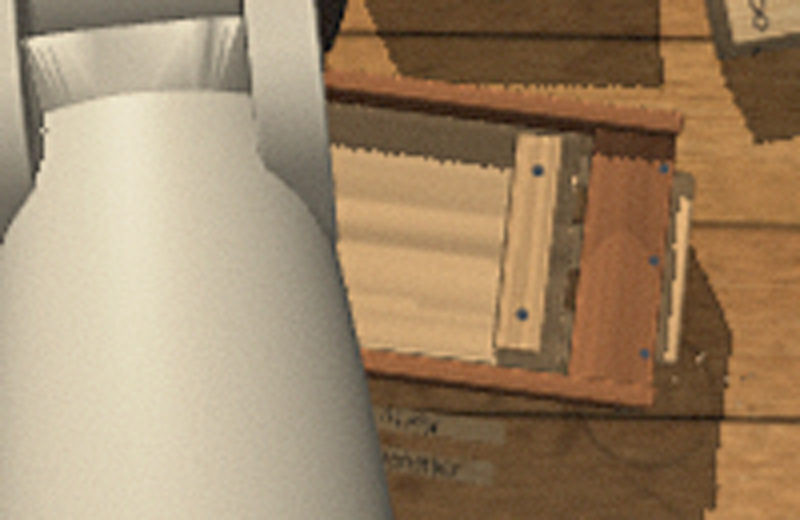

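The near plank is now exposed, with its inner edge from (595,155) to (570,375). The trailing batten stands clear of it, with its right edge from (562,135) to (542,352). The end seems to have dropped, so I'll check with depth.

Run:
```python
from h import *
s=dict(np.load('pics/t1.npz')); o=np.array([523.3,-8.8]);x=np.array([.1044,.9945]);y=np.array([-.9945,.1044])
for n,u,v,z in [('tb rear',552,245,101),('tb inner',505,250,101),('panel',420,260,79),('tbtop',530,245,101),('plank',583,265,91),('panelend',575,270,79),('planktop',620,270,91)]:
    p=atz(s,190+(u-1.5)/4,170+(v-1.5)/4,z)[:2]-o; d=atd(s,190+u/4,170+v/4); print(n,p@x,p@y,'depth z',d[2])
```

```text
tb rear -102.0457294756814 0.3256247941499321 depth z 79.32251294819866
tb inner -76.69030826455689 6.2864778231944385 depth z 104.89940176205505
panel -31.818189271826217 15.223943887712856 depth z 80.71863174950249
tbtop -90.0375990253267 1.8296757311579852 depth z 103.41173489069183
plank -121.4545907326364 8.029949818177649 depth z 88.55940961746876
panelend -118.92693190855883 10.001721980582673 depth z 85.9037902683641
planktop -142.09893247228206 8.24736442258836 depth z 90.67781907273707
```

Emit:
servo_tool --commands '[[1, [-0.26, -2.5, 0], 0], [1, [-0.26, -2.5, 0], 0], [1, [-0.26, -2.5, -0.1], 0], [1, [-0.26, -2.5, -0.1], 0], [1, [-0.21, -2.0, 0], 0]]'

```text
clock: 6.82
tcp_pos: [519.3, -51.8, 88.3]
eef_rot: [[0.117, 0.992, -0.05], [0.993, -0.116, 0.006], [-0.0, -0.05, -0.999]]
contact_force: [-0.2, -0.5, -0.2]
opening: 0.5
gripper_force: 0.0
```

Emit:
servo_tool --commands '[[1, [-0.1, -1.0, 0], 0], [1, [-0.05, -0.5, 0], 0], [1, [-0.05, -0.5, 0], 0], [1, [-0.05, -0.5, 0], 0], [1, [-0.05, -0.5, 0], 0]]'

```text
clock: 7.23
tcp_pos: [516.8, -79.8, 88.4]
eef_rot: [[0.115, 0.992, -0.05], [0.993, -0.115, 0.006], [0.0, -0.05, -0.999]]
contact_force: [-0.0, 1.5, 0.3]
opening: -0.1
gripper_force: 0.7
```

Emit:
servo_tool --commands '[[1, [-0.03, -0.3, 0], 0], [1, [-0.03, -0.3, 0], 0], [1, [-0.03, -0.3, 0], 0], [1, [-0.02, -0.2, 0], 0], [1, [0, 0, 0], 0]]'

```text
clock: 7.65
tcp_pos: [515.5, -91.5, 88.3]
eef_rot: [[0.116, 0.992, -0.05], [0.993, -0.116, 0.006], [-0.0, -0.05, -0.999]]
contact_force: [-0.3, 0.4, 0.5]
opening: 0.0
gripper_force: 0.0
```

Emit:
servo_tool --commands '[[1, [-0.01, -0.1, 0], 0], [1, [-0.01, -0.1, 0], 0], [1, [0, 0, 0], 0]]'

```text
clock: 7.9
tcp_pos: [515.4, -92.6, 88.3]
eef_rot: [[0.116, 0.992, -0.05], [0.993, -0.115, 0.007], [0.001, -0.05, -0.999]]
contact_force: [0.6, 5.1, 0.8]
opening: 0.0
gripper_force: 2.5
```

Emit:
servo_tool --commands '[[1, [-0.01, -0.1, 0], 0], [1, [0, 0, 0], 0]]'

```text
clock: 8.07
tcp_pos: [515.4, -92.7, 88.4]
eef_rot: [[0.115, 0.992, -0.05], [0.993, -0.115, 0.009], [0.003, -0.05, -0.999]]
contact_force: [1.2, 10.5, 0.9]
opening: 0.1
gripper_force: 5.3
```

The lid is hard against the plank: no travel, and the force is up to 10 N. I'll back off, rise and check.

Emit:
servo_tool --commands '[[1, [0.05, 0.5, 0], 0], [1, [0.1, 1.0, 0], 0], [1, [0, 0, 2.5], 0], [1, [0, 0, 3.5], 0], [1, [0, 0, 4.0], 0]]'

```text
clock: 8.48
tcp_pos: [515.7, -78.6, 187.9]
eef_rot: [[0.116, 0.992, -0.054], [0.993, -0.116, 0.006], [-0.001, -0.054, -0.999]]
contact_force: [1.0, 0.2, 1.1]
opening: -0.1
gripper_force: 0.0
```

Emit:
servo_tool --commands '[[1, [-2.0, 0, 3.5], 0], [1, [-4.0, 0, 0], 0], [1, [-4.0, 0, 0], 0], [1, [-4.0, 0, 0], 0], [1, [0, 0, 0], 0]]'

```text
clock: 8.9
tcp_pos: [371.6, -78.7, 224.7]
eef_rot: [[0.117, 0.992, -0.05], [0.993, -0.117, 0.005], [-0.001, -0.05, -0.999]]
contact_force: [0.6, -0.5, 0.1]
opening: -0.2
gripper_force: 0.0
```

Run:
```python
from h import *
s=save('top','t2')
cv2.imwrite('pics/c2.png',cv2.resize(s['pixels'][170:300,190:390,::-1],None,fx=4,fy=4,interpolation=cv2.INTER_CUBIC))
```

```text
(no output)
```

View pics/c2.png

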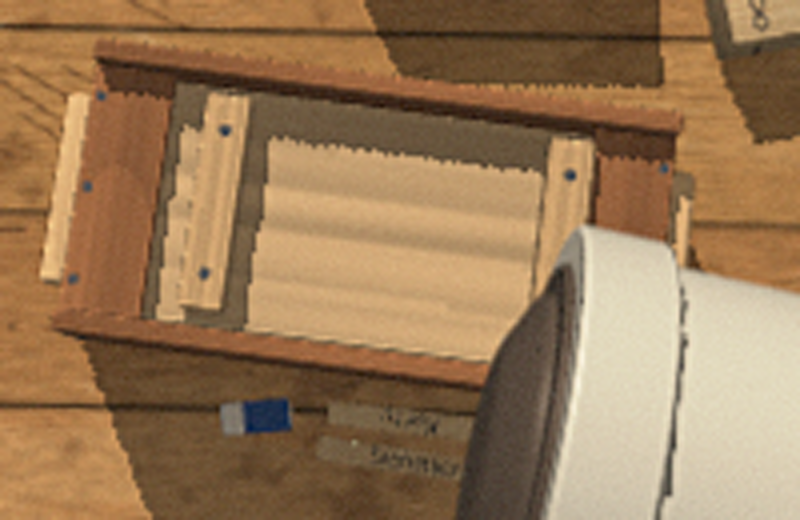

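The trailing batten (right edge near (595,145)) sits against the near plank, and the leading batten spans columns 205–250. The eraser and sticks haven't moved. One numeric check, then I'll hand in if it's right.

Run:
```python
from h import *
s=dict(np.load('pics/t2.npz')); o=np.array([523.3,-8.8]);x=np.array([.1044,.9945])
r=[]
for n,u,v,z in [('tb inner',545,190,101),('lb front',197,200,101),('lb rear',240,205,101),('panel L',265,240,79),('panel R',500,260,79)]:
    p=atz(s,190+(u-1.5)/4,170+(v-1.5)/4,z)[:2]-o; d=atd(s,190+u/4,170+v/4); print(n,p@x,'z',d[2]); r.append(p@x)
a=sense();print(a['contact_force'],a['clock'])
if abs(r[0]+94)<5 and abs(r[1]-99)<5: print(sign_off())
```

```text
tb inner -95.02099559705796 z 103.38789997204026
lb front 95.15289665727013 z 104.44793225187061
lb rear 71.22275896290584 z 77.12588473870369
panel L 56.19603106160332 z 79.1408204221741
panel R -76.48575959872962 z 77.86696902042047
[ 0.39244438  0.96721208 -0.6328284 ] 8.95
the job is handed in; nothing more can be done
None
```

The toolbox is shut and the job is handed in: the lid lies flat on the rails, its right batten is against the right end plank with both ends under the planks, and the arm is clear; no verdict came back.

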